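Two-button release of a part feeder

ROBOT

A 6-joint arm with a two-finger parallel gripper is mounted at the origin on the work surface. World frame = base frame: x ahead of the robot, y to its left, z up, the work surface at z = 0. Lengths are in mm, angles in degrees, forces in N, time in s.
With the tool pointing down it reaches from about 350 to 875 mm from the base axis. Payload 4.2 kg.
Tool frame: the origin (TCP) lies at the very end of the fingers, on their centre line; the grasp point (between the pads) lies 19 mm behind it; z points along the fingers, y is the line along which they close (so a half turn about z gives the same grasp; the last joint's range is limited). The gripper opens to 87 mm and grips with 3 to 60 N. Pads are 19 mm wide; open, the fingers measure 117 mm over their backs; the gripper's body (75 mm by 190 mm) begins 51 mm behind the grasp point.
Start: joints at [-52.219, 22.042, 0.453, 0, -68.411, -14.817], TCP at [243.86, -575.44, 222.55] pointing down, gripper open.
Joint ranges: [-179.83, 179.83], [-69.29, 118.12], [-61.27, 80.66], [-181.25, 117.63], [-171.15, -9.14], [-177.46, 177.46]. Speed limits (degrees/s): [159.86, 159.86, 180, 180, 180, 180].

INTERFACE

Orientations are given as a 3x3 rotation matrix whose columns are the frame's x, y, z axes.
In Python, from workcell import env gives the robot as it stands.
- The arm moves only by the shell command python3 -m jog 'ROWS' [FORCE]. ROWS is JSON, a list of rows, each a list of 3 entries, a list of its own where there are three numbers: the finger opening in mm, from 0 to 87, then the shift along the tool's x, y, z in mm, then the turn about the tool's z in rad. A call has 1 to 10 rows; each row shifts and turns the commanded pose from where the row before left it, along the tool's axes as they then stand; what a row does not reach is not made up. A row lasts 1/12 s, in which the tool goes at most 41.7 mm and 7.16 degrees, less where a joint would pass 70% of its speed; a pose out of reach is approached as far as the arm can. A call with a gripper value outside its range is refused whole. The fingers move at their own pace and stop on an object; FORCE is the grip in N (left out, the last holds). Time passes only in rows, so rows that do not move let the fingers close. It gives the time, the measured TCP pose, the force, the opening and the grip force at its end, in the units of the state.
- env.read_state(): the state, without advancing time (a new reading comes with each control period).
- env.grab_frame(name): name is "scene" or "side" or "wrist"; returns the picture (400x640x3 uint8, red, green, blue); there is no depth.
- env.camera_model(name): a dict with "fx", "fy", "cx", "cy" (pixels), "R" (3x3) and "t" (3): a world point X has camera coordinates R X + t. Camera axes: x right, y down, z forward; pixel columns grow to the right and rows downward; lengths in mm; the calibration is good to about 2 mm. A picture is of the moment at which its call begins: read the wrist's pose just before it. camera_model takes no time and is no camera call; for the wrist camera it gives the pose at the moment of the call.
- env.close_job(): hands the job in; it is judged then, once.
The state is a dict: "time": time; "qpos": joint angles; "qd": joint speeds; "effort": joint torques, N m; "eef_pos": TCP position; "eef_rot": TCP orientation; "wrist_force": force on the tool from outside, world axes, zero at the start; "ft_torque": the same for the moment, N m; "gripper_width": opening from 0.0 (shut) to 1.0 (fully open); "grip_force": force on a finger pad.
Only numpy, scipy, OpenCV 4.12 (cv2) and the standard library are available. Lean on these libraries where they do the work, as an engineer would, in place of code of your own. Each camera call takes 0.05 s, during which the arm holds its last target. There are 200 camera calls.

TASK

Move the feeder's bronze nest out to its end stop: with one fingertip on each, press the two green buttons together all the way down, keep both down without letting up until the nest has slid fully out to the stop, then let go and move clear. Touch only the green buttons: the nest must travel by itself with its steel ring still in it, and the red stop button and everything else standing about is to be left alone.

Things in the scene. Friction and masses are not known exactly. Their poses are not given: they have to be found in the camera images.
- feeder: Part feeder fixed to the table: black base plate 300 x 150 x 12 mm, bright aluminium head (80 x 130 mm, top 75 mm above the table) at its -x end, black end stop (48 mm high) at its +x end. Origin on the table, 5 mm to +x of the plate's centre; x points from head to end stop, y left, z up. The green buttons stand on the head at x = -110 mm, y = +31 mm (left) and -31 mm (right).
- left_cap: Left green button (feeder's +y side): round flat cap of 30 mm diameter; origin at the centre of its top face, 89 mm above the table when not pressed, 14 mm above the head; moves down with the button. Buttons' centres are 62 mm apart, so 32 mm lie between the caps.
- right_cap: Right green button (feeder's -y side), the same as the left one: origin at the centre of its top face.
- left_button (a joint): Press depth of the left button in m: 0 up, 0.008 all the way down. Springs back by itself. It takes 1.5 N to start and 5 N to be all the way down (each button), and counts as down, freeing its side of the nest, past 0.005.
- right_button (a joint): Press depth of the right button in m, the same as the left one.
- slide (a joint): Travel of the nest in m along the feeder's +x: 0 at the start (by the head), 0.060 fully out at the end stop. The nest moves only while both buttons are down, slowly driven by its own spring and damper: about 5 s for the whole way. If either button is let up it catches on the next of its teeth, 12 mm apart. It stays out once it is out.
- nest: Bronze-coloured square plate 100 x 100 x 18 mm with a round pocket 63 mm wide and 6 mm deep on top; it rides on the feeder with its top 52 mm above the table. Origin under its centre, 34 mm above the table, at x = -10 mm on the feeder at the start, +50 mm when fully out.
- nest_floor (a point): Centre of the floor of the nest's pocket, 46 mm above the table.
- ring: Loose dark steel ring lying in the nest's pocket, 60 mm outside, 42 mm inside, 14 mm high; origin at the centre of its underside. Rides along with the nest.
- stop_box: Yellow box 70 x 70 x 55 mm fixed to the table beside the feeder, with a red button (36 mm diameter, top 73 mm above the table) on it; leave alone. Origin under its centre.
- stop (a joint): Press depth of the red stop button in m, 0 up; leave at 0.
- oil_bottle: White plastic bottle, 44 mm diameter, 110 mm high, loose bystander; origin under its centre.
- valve_block: Blue block 50 x 40 x 40 mm with brass fittings, 52 mm high in all, loose bystander; origin under its centre.
- hex_key: Dark L-shaped key, 100 x 30 mm, 8 mm thick, lying loose on the table; origin at the middle of the long leg's underside.
- screwdriver: Screwdriver with orange handle, 180 mm, lying loose on the table along its own x.
- spare_ring: A second loose steel ring like the one in the nest, lying on the table; origin at the centre of its underside.
- parts_tray: Open grey tray 110 x 80 x 35 mm standing loose on the table; origin under its centre.
Mind the look-alikes: they are no part of the job. Leave any blue look-alike of the ring alone.

How it is judged (in metres and radians):
On the way, in this order (a step that is already met when the one before it is completed fails the run):
1. both green buttons are down together under the fingers, the nest still near the head (value of joint each of left_button, right_button above 0.005 m and contact force between the fingers and left_cap above 0.5 N and contact force between the fingers and right_cap above 0.5 N and value of joint slide below 0.03 m), for 0.2 s.
2. the nest has come fully out while both buttons are still held down by the fingers (value of joint slide above 0.057 m and value of joint each of left_button, right_button above 0.005 m and contact force between the fingers and left_cap above 0.5 N and contact force between the fingers and right_cap above 0.5 N), for 0.2 s.
At the end, for the whole second after the job is handed in: The nest is out at its end stop (slide above 57 mm), both green buttons are up again (less than 1 mm), the red button is up, and the ring lies flat in the nest's pocket within 6 mm of its centre, at rest (value of joint slide above 0.057 m and value of joint each of left_button, right_button, stop below 0.001 m and horizontal distance between ring and nest_floor below 0.006 m and distance between ring and nest_floor below 0.007 m and angle between ring's own z axis and vertical below 0.1 rad and linear speed of ring below 0.02 m/s); the robot touches nothing.
It fails at once if one green button is pressed down (past 5 mm) while the other is still up (less than 1 mm) ((value of joint left_button above 0.005 m and value of joint right_button below 0.001 m) or (value of joint right_button above 0.005 m and value of joint left_button below 0.001 m)).
It fails at once if a green button is let up (less than 2 mm) with the nest only part of the way out (value of joint slide between 0.008 and 0.055 m and value of joint any of left_button, right_button below 0.002 m).
It fails at once if the robot touches the nest or the ring (over 1 N), or the ring is lifted out of the nest (contact force between any of the fingers, the arm and nest above 1 N or contact force between any of the fingers, the arm and ring above 1 N or z of ring in the frame of nest above 0.02 m).
It fails at once if the red stop button is pressed or its box is touched (over 3 N) (value of joint stop above 0.002 m or contact force between any of the fingers, the arm and stop_box above 3 N).
It fails at once if a bystander is shifted or lifted by more than 15 mm (distance of any of oil_bottle, valve_block, hex_key, screwdriver, spare_ring, parts_tray from where it was at the start of the episode above 0.015 m).
It also fails if it takes over 40 s, if anything falls off the work surface, if the arm or the gripper's body presses on something with over 40 N, if the wrist force passes 120 N, or if a joint passes its speed limit or range.

## Working session

There is one attempt and no reset: what is moved stays moved. The work goes in short steps, Python scripts to look and compute and a shell command to move; the robot and the scene stay as the last step left them, time stands still between calls to the robot, and variables do not carry over. Pictures are saved under pics/ and viewed, at most 10 in all, crops included, and the job is handed in when it is done.

```bash
mkdir -p pics; ls; python3 - <<'E'
from workcell import env
import cv2
for n in("scene","side"):
    im=env.grab_frame(n); cv2.imwrite(f"pics/{n}.png",im[:,:,::-1])
s=env.read_state(); print(s["time"],s["eef_pos"],s["eef_rot"],s["gripper_width"],s["wrist_force"])
E
```

```text
pics
0.1 [ 243.67250053 -574.97796027  221.60170392] [[-9.20797953e-01 -3.90039078e-01 -8.04308012e-04]
 [-3.90039899e-01  9.20796416e-01  1.68432592e-03]
 [ 8.36510059e-05  1.86463607e-03 -9.99998258e-01]] 0.9991175672515269 [-0.35276557 -0.48740501  0.16932104]
```

View pics/scene.png

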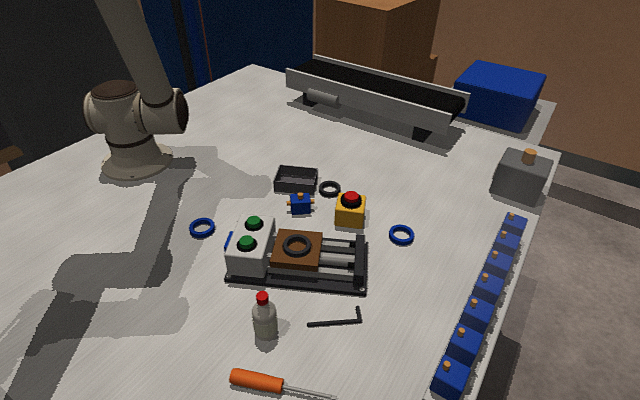

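View pics/side.png

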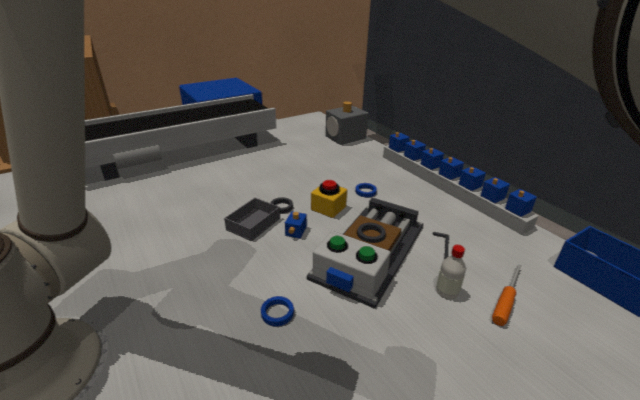

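The scene view shows green caps at about (254,222) left and (247,243) right. The red button is at (351,199) and the blue look-alike rings at (202,228) and (401,234). In the side view the caps are at (337,243) and (367,254), and the red button is at (330,187). The only green things are the two caps on the aluminium head, so I choose those. Next I'll crop them and triangulate.

```bash
cat > h.py <<'E'
import numpy as np,cv2
from workcell import env
def greens(im):
    h=cv2.cvtColor(im,cv2.COLOR_RGB2HSV)
    m=cv2.inRange(h,(45,90,35),(90,255,255))
    n,l,s,c=cv2.connectedComponentsWithStats(m)
    return [(c[i].round(1),s[i]) for i in range(1,n) if s[i,4]>25]
def P(n):
    c=env.camera_model(n);K=np.array([[c["fx"],0,c["cx"]],[0,c["fy"],c["cy"]],[0,0,1]])
    return K@np.c_[c["R"],c["t"]]
def onplane(M,uv,z):
    H=np.c_[M[:,0],M[:,1],M[:,2]*z+M[:,3]]; p=np.linalg.solve(H,[uv[0],uv[1],1]); return p[:2]/p[2]
E
python3 - <<'E'
from h import *
out=[]
for n,(x,y) in (("scene",(215,195)),("side",(300,215))):
    im=cv2.imread(f"pics/{n}.png"); 
    for c,s in greens(im[:,:,::-1]): print(n,c,s,onplane(P(n),c,87))
    out.append(cv2.resize(im[y:y+80,x:x+100],None,fx=4,fy=4,interpolation=cv2.INTER_CUBIC))
cv2.imwrite("pics/crop.png",np.hstack(out))
E
```

```text
scene [253.1 221.4] [247 216  14  12 130] [529.13276723 -76.96414139]
scene [245.7 241.5] [239 235  15  14 147] [ 556.67658037 -131.65106564]
side [336.9 242.5] [330 236  15  14 172] [521.31518229 -75.10802979]
side [366.4 253.3] [358 247  17  14 186] [ 549.33222402 -130.00220171]
```

View pics/crop.png

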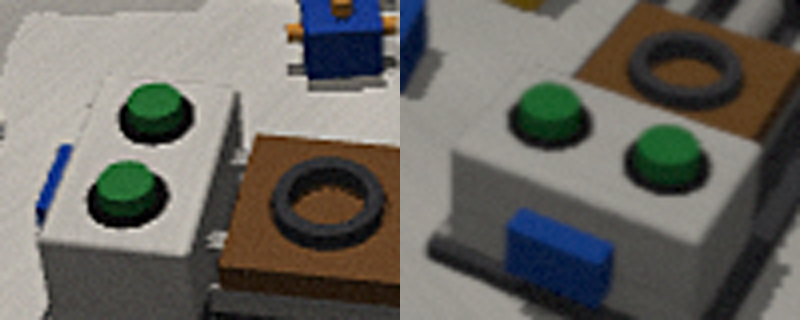

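The crop confirms two green caps on the aluminium head, with dark collars and the nest and ring beside them. Their centres come out near (526,-76) and (553,-131). Next I move above the midpoint.

```bash
python3 -m jog '[[47,[-30,21,0],0],[47,[-30,21,0],0],[47,[-30,21,0],0],[47,[-30,21,0],0],[47,[-30,21,0],0],[47,[-30,21,0],0],[47,[-30,21,0],0],[47,[-30,21,0],0],[47,[-30,21,0],0],[47,[-30,21,0],0]]'
python3 -m jog '[[47,[-31,22,0],0],[47,[-31,22,0],0],[47,[-31,22,0],0],[47,[-31,22,0],0],[47,[-31,22,0],0],[47,[0,0,0],-0.06],[47,[0,0,0],0],[47,[0,0,0],0]]'
python3 - <<'E'
from h import *
M=P("wrist"); s=env.read_state(); im=env.grab_frame("wrist"); cv2.imwrite("pics/w1.png",im[:,:,::-1])
print(s["time"],s["eef_pos"],s["eef_rot"][:,1],s["gripper_width"],s["wrist_force"])
for c,b in greens(im): print(c,b,onplane(M,c,88))
E
```

```text
time: 0.93
eef_pos: [438.5, -263.2, 222.3]
eef_rot: [[-0.921, -0.39, -0.0], [-0.39, 0.921, 0.0], [0.0, 0.0, -1.0]]
wrist_force: [0.1, -0.9, -0.9]
gripper_width: 0.543
grip_force: 0.0
time: 1.6
eef_pos: [537.5, -103.0, 222.0]
eef_rot: [[-0.896, -0.444, -0.002], [-0.444, 0.896, 0.0], [0.001, 0.001, -1.0]]
wrist_force: [0.9, 0.5, 0.2]
gripper_width: 0.542
grip_force: 0.0
1.6 [ 537.54051146 -103.04206291  221.96827349] [-4.43990881e-01  8.96031052e-01  6.71919224e-04] 0.5418402043181142 [0.87595473 0.48369355 0.20971918]
[354.2 190.5] [340 175  30  31 722] [522.60440396 -74.16384614]
[294.9 191.2] [280 176  30  31 719] [ 550.55818131 -128.86938118]
```

View pics/w1.png

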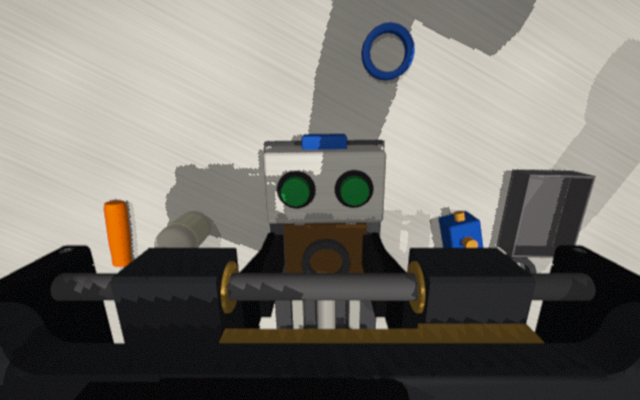

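The wrist view shows the caps at (295,191) and (354,190), centred at about (536.6,-101.5) with spacing and direction matching the tool's y. The blue ring at (388,50) stays out of it. The TCP is within 2 mm, so I descend.

```bash
python3 -m jog '[[47,[0,0,30],0],[47,[0,0,30],0],[47,[0,0,30],0],[47,[0,0,25],-0.01],[47,[0,0,0],0],[47,[0,0,0],0]]'
python3 - <<'E'
from h import *
M=P("wrist"); s=env.read_state(); im=env.grab_frame("wrist"); cv2.imwrite("pics/w2.png",im[:,:,::-1])
sc=env.grab_frame("scene");sd=env.grab_frame("side")
f=lambda a,x,y:cv2.resize(a[y:y+120,x:x+130],(390,360),interpolation=cv2.INTER_CUBIC)
cv2.imwrite("pics/c2.png",np.hstack([f(sc,190,160),f(sd,290,180)])[:,:,::-1])
for c,b in greens(im): print(c,b,onplane(M,c,88))
E
```

```text
time: 2.15
eef_pos: [537.0, -104.5, 107.0]
eef_rot: [[-0.892, -0.452, -0.003], [-0.452, 0.892, -0.001], [0.003, 0.001, -1.0]]
wrist_force: [0.5, 0.6, 1.2]
gripper_width: 0.542
grip_force: 0.0
[285.  232.9] [ 259  213   46   47 1221] [ 546.16590913 -127.98440041]
[372.8 231.3] [ 351  213   46   43 1159] [518.8440795  -76.57313724]
```

View pics/w2.png

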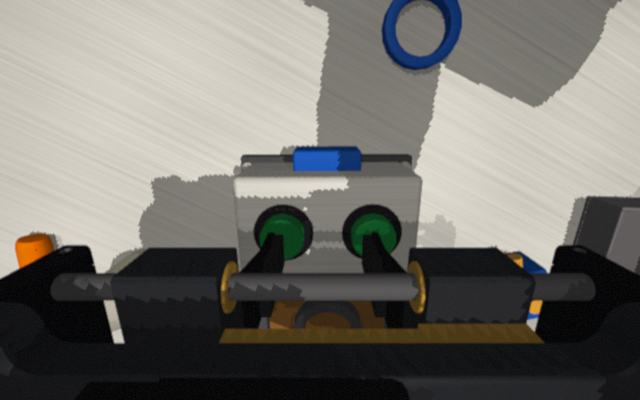

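View pics/c2.png

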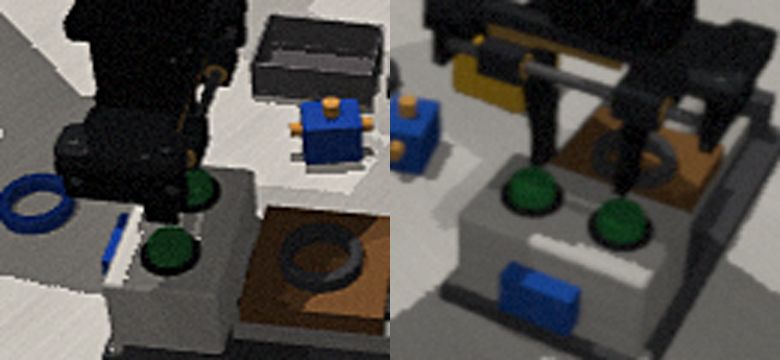

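The fingertips, dark at (272,240) and (368,240), are over the caps at about (282,236) and (374,236). The side crops agree. I'll check the numbers with bounding-box centres and the projected tips.

```bash
python3 - <<'E'
from h import *
M=P("wrist"); s=env.read_state(); p=s["eef_pos"];R=s["eef_rot"]
caps=[onplane(M,c,89) for c in((282,236),(374,236))]; print(caps)
m=(caps[0]+caps[1])/2-p[:2]; print("mid off tool x,y",m@R[:2,:2], "dir",np.degrees(np.arctan2(*(caps[1]-caps[0])[::-1])),np.degrees(np.arctan2(*R[:2,1][::-1])))
for d in(-31,31):
    q=M@np.r_[p+R[:,1]*d,1];print("tip px",q[:2]/q[2])
im=cv2.imread("pics/w2.png");cv2.imwrite("pics/w2c.png",cv2.resize(im[195:275,235:425],None,fx=4,fy=4,interpolation=cv2.INTER_CUBIC))
E
```

```text
[array([ 552.4716833 , -127.96342641]), array([524.39937561, -72.89281046])]
mid off tool x,y [-0.71887182  3.37185081] dir 117.01026367362779 116.93115797808791
tip px [271.62456063 248.96588097]
tip px [374.17653118 249.01793358]
```

View pics/w2c.png

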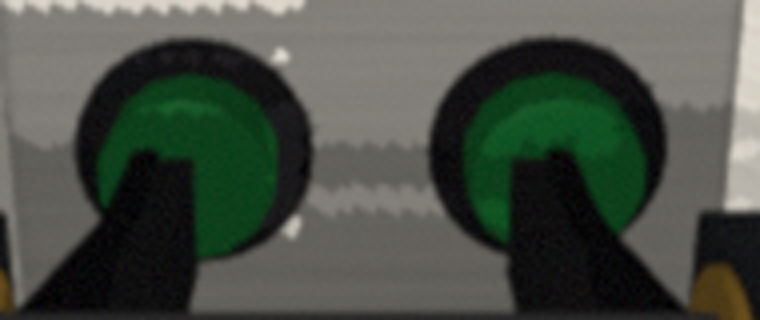

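The crop shows the tips about 3 mm off the caps' centres along tool y (tips 275 and 371, caps 282 and 374). I'll shift +3 in y and press.

```bash
python3 -m jog '[[47,[0,3,5],0],[47,[0,0,5],0],[47,[0,0,3],0],[47,[0,0,2],0],[47,[0,0,2],0],[47,[0,0,2],0],[47,[0,0,2],0],[47,[0,0,2],0],[47,[0,0,2],0],[47,[0,0,0],0]]'
```

```text
time: 3.13
eef_pos: [536.6, -100.6, 83.3]
eef_rot: [[-0.891, -0.454, 0.0], [-0.454, 0.891, -0.0], [0.0, -0.0, -1.0]]
wrist_force: [-2.9, 1.6, 8.1]
gripper_width: 0.539
grip_force: 3.8
```

```bash
python3 -m jog '[[47,[0,0,1],0],[47,[0,0,1],0],[47,[0,0,1],0],[47,[0,0,0.5],0],[47,[0,0,0],0],[47,[0,0,0],0]]'
```

```text
time: 3.63
eef_pos: [536.6, -100.6, 81.4]
eef_rot: [[-0.891, -0.454, 0.0], [-0.454, 0.891, -0.0], [-0.0, -0.001, -1.0]]
wrist_force: [-5.3, 3.0, 13.1]
gripper_width: 0.541
grip_force: 7.0
```

The buttons are at the bottom (13 N in all). I'll hold for over 6 s.

```bash
R='' ; python3 -m jog '[[47,[0,0,0],0],[47,[0,0,0],0],[47,[0,0,0],0],[47,[0,0,0],0],[47,[0,0,0],0],[47,[0,0,0],0],[47,[0,0,0],0],[47,[0,0,0],0],[47,[0,0,0],0],[47,[0,0,0],0]]'
python3 -m jog '[[47,[0,0,0],0],[47,[0,0,0],0],[47,[0,0,0],0],[47,[0,0,0],0],[47,[0,0,0],0],[47,[0,0,0],0],[47,[0,0,0],0],[47,[0,0,0],0],[47,[0,0,0],0],[47,[0,0,0],0]]' | grep force
python3 -m jog '[[47,[0,0,0],0],[47,[0,0,0],0],[47,[0,0,0],0],[47,[0,0,0],0],[47,[0,0,0],0],[47,[0,0,0],0],[47,[0,0,0],0],[47,[0,0,0],0],[47,[0,0,0],0],[47,[0,0,0],0]]' | grep force
python3 -m jog '[[47,[0,0,0],0],[47,[0,0,0],0],[47,[0,0,0],0],[47,[0,0,0],0],[47,[0,0,0],0],[47,[0,0,0],0],[47,[0,0,0],0],[47,[0,0,0],0],[47,[0,0,0],0],[47,[0,0,0],0]]' | grep force
python3 -m jog '[[47,[0,0,0],0],[47,[0,0,0],0],[47,[0,0,0],0],[47,[0,0,0],0],[47,[0,0,0],0],[47,[0,0,0],0],[47,[0,0,0],0],[47,[0,0,0],0],[47,[0,0,0],0],[47,[0,0,0],0]]' | grep force
python3 -m jog '[[47,[0,0,0],0],[47,[0,0,0],0],[47,[0,0,0],0],[47,[0,0,0],0],[47,[0,0,0],0],[47,[0,0,0],0],[47,[0,0,0],0],[47,[0,0,0],0],[47,[0,0,0],0],[47,[0,0,0],0]]'
python3 - <<'E'
from h import *
sc=env.grab_frame("scene");sd=env.grab_frame("side")
f=lambda a,x,y:cv2.resize(a[y:y+140,x:x+190],(399,294),interpolation=cv2.INTER_CUBIC)
cv2.imwrite("pics/c3.png",np.hstack([f(sc,200,170),f(sd,280,170)])[:,:,::-1])
E
```

```text
time: 4.47
eef_pos: [536.6, -100.6, 81.4]
eef_rot: [[-0.891, -0.454, 0.001], [-0.454, 0.891, -0.0], [-0.0, -0.001, -1.0]]
wrist_force: [-5.8, 2.2, 13.6]
gripper_width: 0.544
grip_force: 7.0
wrist_force: [-5.0, 3.0, 14.4]
grip_force: 7.0
wrist_force: [-6.1, 1.9, 13.6]
grip_force: 7.0
wrist_force: [-5.6, 1.0, 13.1]
grip_force: 7.0
wrist_force: [-6.2, 3.1, 13.8]
grip_force: 7.0
time: 8.63
eef_pos: [536.7, -100.6, 81.4]
eef_rot: [[-0.891, -0.454, 0.001], [-0.454, 0.891, -0.0], [-0.0, -0.001, -1.0]]
wrist_force: [-4.9, 3.3, 14.1]
gripper_width: 0.539
grip_force: 7.0
```

View pics/c3.png

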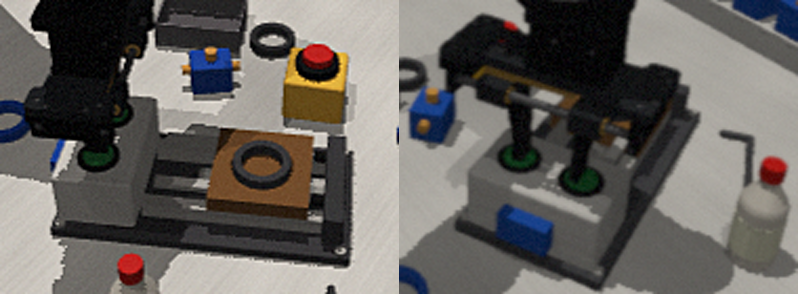

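The nest is most of the way out, with its right edge at crop (312,170), a gap to the stop, and the ring still in it. I'll hold on and compare pictures to see whether it still moves.

```bash
cat >> h.py <<'E'
def nest():
    im=env.grab_frame("scene")[190:300,270:375]; h=cv2.cvtColor(im,cv2.COLOR_RGB2HSV)
    m=cv2.inRange(h,(5,120,40),(18,255,255)); x=np.nonzero(m)[1]; return x.mean()+270,np.percentile(x,[2,98])+270
E
python3 -c "from h import*;print(nest())"
python3 -m jog '[[47,[0,0,0],0],[47,[0,0,0],0],[47,[0,0,0],0],[47,[0,0,0],0],[47,[0,0,0],0],[47,[0,0,0],0],[47,[0,0,0],0],[47,[0,0,0],0],[47,[0,0,0],0],[47,[0,0,0],0]]' | grep force
python3 -c "from h import*;print(nest())"
python3 -m jog '[[47,[0,0,0],0],[47,[0,0,0],0],[47,[0,0,0],0],[47,[0,0,0],0],[47,[0,0,0],0],[47,[0,0,0],0],[47,[0,0,0],0],[47,[0,0,0],0],[47,[0,0,0],0],[47,[0,0,0],0]]' | grep force
python3 -c "from h import*;print(nest())"
python3 -m jog '[[47,[0,0,0],0],[47,[0,0,0],0],[47,[0,0,0],0],[47,[0,0,0],0],[47,[0,0,0],0],[47,[0,0,0],0],[47,[0,0,0],0],[47,[0,0,0],0],[47,[0,0,0],0],[47,[0,0,0],0]]' | grep force
python3 -m jog '[[47,[0,0,0],0],[47,[0,0,0],0],[47,[0,0,0],0],[47,[0,0,0],0],[47,[0,0,0],0],[47,[0,0,0],0],[47,[0,0,0],0],[47,[0,0,0],0],[47,[0,0,0],0],[47,[0,0,0],0]]' | grep time
python3 - <<'E'
from h import *
print(nest())
sc=env.grab_frame("scene")
cv2.imwrite("pics/c4.png",cv2.resize(sc[200:300,210:380],None,fx=4,fy=4,interpolation=cv2.INTER_CUBIC)[:,:,::-1])
M=P("scene")
L=np.array([522.6,-74.2]);Rr=np.array([550.6,-128.9]);y=(L-Rr)/np.linalg.norm(L-Rr);x=np.array([y[1],-y[0]]);o=(L+Rr)/2+110*x
for X in(-10,40,50): 
  for dx,dy in((0,0),(50,-50),(50,50)):
    w=o+x*(X+dx)+y*dy;q=M@np.r_[w,52,1];print(X,dx,dy,(q[:2]/q[2]).round(1))
E
```

```text
(np.float64(324.41562932226833), array([299., 351.]))
wrist_force: [-5.5, 2.2, 13.6]
grip_force: 7.0
(np.float64(324.27645051194537), array([299.  , 348.72]))
wrist_force: [-4.7, 2.1, 12.9]
grip_force: 7.0
(np.float64(324.480572597137), array([299., 350.]))
wrist_force: [-4.9, 3.0, 14.8]
grip_force: 7.0
time: 12.22
(np.float64(324.5860655737705), array([299., 351.]))
-10 0 0 [295.2 245.3]
-10 50 -50 [315.5 265.1]
-10 50 50 [320.8 231.3]
40 0 0 [318.3 247.5]
40 50 -50 [339.9 267.5]
40 50 50 [343.1 233.4]
50 0 0 [322.9 247.9]
50 50 -50 [344.8 268. ]
50 50 50 [347.6 233.8]
```

View pics/c4.png

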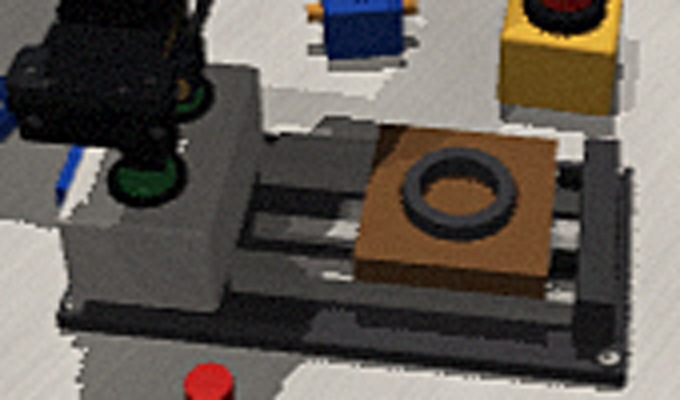

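The nest no longer moves. Its right corners at (349,235) and (347,268) match the prediction for 60 mm of travel ((348,234) and (345,268)), and the ring sits in the pocket. I let go straight up.

```bash
python3 -m jog '[[47,[0,0,-4],0],[47,[0,0,-4],0],[47,[0,0,-6],0],[47,[0,0,-20],0],[47,[0,0,-30],0],[47,[0,0,-30],0],[47,[0,0,-30],0],[47,[0,0,-15],0],[47,[0,0,0],0],[47,[0,0,0],0]]'
python3 - <<'E'
from h import *
print(nest())
f=lambda a,x,y:cv2.resize(a[y:y+150,x:x+190],(399,315),interpolation=cv2.INTER_CUBIC)
cv2.imwrite("pics/c5.png",np.hstack([f(env.grab_frame("scene"),200,165),f(env.grab_frame("side"),280,160)])[:,:,::-1])
E
```

```text
time: 13.15
eef_pos: [536.8, -100.5, 218.6]
eef_rot: [[-0.891, -0.453, 0.002], [-0.453, 0.891, 0.001], [-0.002, -0.0, -1.0]]
wrist_force: [-0.2, -0.9, -1.3]
gripper_width: 0.539
grip_force: 0.0
(np.float64(325.70384047267356), array([299., 353.]))
```

View pics/c5.png

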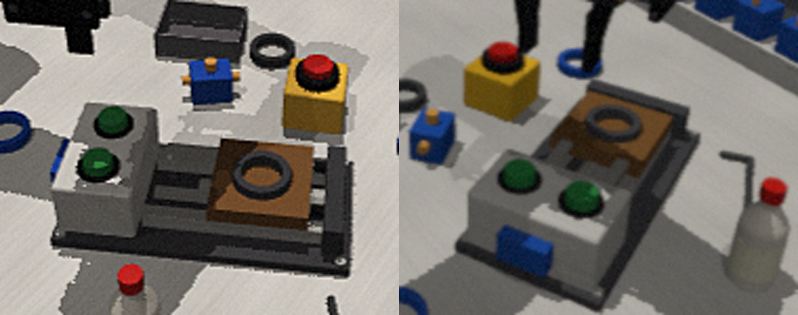

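Both caps are up again (crop (113,120) and (98,163)), the nest is out with its ring flat in it, and the red button and bystanders are as they were. I hand it in.

```bash
python3 -c "from workcell import env;print(env.close_job())"
```

```text
the job is handed in; nothing more can be done
None
```

The job is handed in, with no verdict returned: both green buttons were held fully down until the nest stopped at its end stop, then released, and the last pictures show the nest out with its ring flat in it and nothing else disturbed.

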